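Slide a well plate home under the reader bridge

ROBOT

A 6-joint arm with a two-finger parallel gripper is mounted at the origin on a cart in front of the work surface, level with it; the furniture and walls round the work are solid. World frame = base frame: x ahead of the robot, y to its left, z up, the work surface at z = 0. Lengths are in mm, angles in rad, forces in N, time in s.
With the tool pointing down it reaches from about 275 to 750 mm from the base axis. Payload 10.2 kg.
Tool frame: the origin (TCP) lies midway between the tips of the shut fingers; the grasp point (between the pads) lies 19 mm behind it; z points along the fingers, y is the line along which they close (so a half turn about z gives the same grasp; the last joint's range is limited). The gripper opens to 85 mm and grips with 20 to 120 N. Pads are 22 mm wide; open, the fingers measure 114 mm over their backs; the gripper's body (76 mm by 85 mm) begins 54 mm behind the grasp point. The pads swing forward as they close: fully open they stand 13 mm farther back than shut.
Start: joints at [-1.565, 0.313, 1.498, -0, 1.331, -0.223], TCP at [119.061, -511.327, 231.294] pointing down, gripper open.
Joint ranges: [-2.94, 2.94], [-0.97, 2.17], [0.19, 2.56], [-1.23, 4.37], [0.02, 3.11], [-2.88, 2.88]. Speed limits (rad/s): [2.39, 2.39, 3.01, 3.14, 3.14, 3.14].

INTERFACE

Orientations are given as a unit quaternion [w, x, y, z].
In Python, from rig import ctrl gives the robot as it stands.
- The arm moves only by the tool send_rows, never from a script. Its argument "targets" is a list of rows, each a list of 7 numbers: the closure, from -1 (fully open) to 1 (shut), so that 0 is half open, then the shift along the tool's x, y, z in m, then the turn, a rotation vector about the tool's x, y, z in rad. In form: [[claw, dx, dy, dz, ax, ay, az], ...]. A call has exactly 10 rows; each row shifts and turns the commanded pose from where the row before left it, along the tool's axes as they then stand; what a row does not reach is not made up. A row lasts 1/8 s, in which the tool goes at most 62.5 mm and 10.7 degrees, less where a joint would pass 70% of its speed; a pose out of reach is approached as far as the arm can. A call with a gripper value outside its range is refused whole. The fingers move at their own pace and stop on an object; "squeeze" is the grip in N (left out, the last holds). Time passes only in rows, so rows that do not move let the fingers close, or fill a call up. It gives the time, the measured TCP pose, the force, the opening and the grip force at its end, in the units of the state.
- ctrl.sense(): the state, without advancing time (a new reading comes with each control period).
- ctrl.capture(name): name is "scene" or "top" or "wrist"; returns a dict with "img" (420x560x3 uint8, red, green, blue), "camera_matrix" (3x3 intrinsics, pixels), "R" (3x3) and "t" (3): a world point X has camera coordinates R X + t. Camera axes: x right, y down, z forward; pixel columns grow to the right and rows downward; lengths in mm; the calibration is good to about 2 mm. The wrist camera is an equidistant fisheye: a pixel r from the principal point sees the ray r / f radians off the axis. A picture is of the moment at which its call begins. There is no depth.
- ctrl.finish_job(): hands the job in; it is judged then, once.
Trained networks look in a picture, given as the dict that the camera call returned (one of the last four; its "shot" number tells which), for a name from the list of things; names that differ only in an ending like _2 or _b are one class to them, and where a whole thing is asked for, a point or a joint stands for the part that bears it (a point fixed in the world has none). Each returns a list of dicts, best first, with "score" (0 to 1); they miss things now and then, are a little off and sometimes report something else, mostly with a low value. They report only what shows in the picture. A call takes as long as a camera call.
- ctrl.boxes_of(query, picture): "extent" ([left, top, width, height] in pixels, round what is visible of it).
- ctrl.landmark_of(query, picture): "point" ([column, row] in pixels: a listed point, or the origin of a listed thing).
The state is a dict: "time_s": time; "joints": joint angles; "dq": joint speeds; "tau": joint torques, N m; "eef_pos": TCP position; "ee_rot": TCP orientation; "force": force on the tool from outside, world axes, zero at the start; "wrist_torque": the same for the moment, N m; "grip_width": opening from 0.0 (shut) to 1.0 (fully open); "grip_force": force on a finger pad.
Only numpy, scipy, OpenCV 4.12 (cv2) and the standard library are available. Lean on these libraries where they do the work, as an engineer would, in place of code of your own. Each camera call takes 0.05 s, during which the arm holds its last target. There are 200 camera calls.

TASK

Push the loose well plate across the worktop, in through the flared mouth of the low reader bridge and on under its beam, until the plate's leading short edge is fully home against the end stops. Push it with the fingers and let it slide: it stays flat on the worktop, never lifted or tipped, and the jar, weight, timer and bottle near by stay where they are. Finish with the hand clear of everything.

Things in the scene. Friction and masses are not known exactly. Their poses are not given: they have to be found in the camera images.
- well_plate: Loose grey rectangular 24-well lab plate, 127.8 mm long (its x), 85.5 mm wide (its y), 14.4 mm high, with closed flat top and straight upright sides, about 0.12 kg, slides freely. Origin at the centre of its underside, z up. It starts flat on the worktop, its +x end turned roughly toward the reader's mouth.
- reader: Fixed low bridge on the worktop. Origin: the spot on the worktop where the plate's origin comes when the plate is fully home; +x is the direction of pushing in, z up. At home the plate's trailing short edge is at x = -64 mm and nothing of the reader stands beyond x = -48 mm on the entry side.
- reader_mouth (a point): Middle of the flared entry of the reader's guides, on the worktop, at reader x = -45 mm. The two guides are 9 mm high; they stand 110 mm apart here, narrow to 94 mm at x = -20 mm and run on straight, 94 mm apart, to x = +70 mm.
- jar: Bystander: small cream jar with black lid, 44 mm across, 35 mm high; origin at the centre of its underside. Leave alone.
- brass_weight: Bystander: brass knobbed weight, 29 mm across, 34 mm high; origin at the centre of its underside. Leave alone.
- bench_timer: Bystander: flat square timer, 64 x 64 x 19 mm; origin at the centre of its underside. Leave alone.
- bottle: Bystander: small bottle with white cap, 27 mm across, 70 mm high; origin at the centre of its underside. Leave alone.
- reader_beam (a point): Middle of the underside of the white beam, at reader x = +30 mm, 18.5 mm above the worktop (4 mm over the plate). The beam spans reader x = +7 to +53 mm and is 138 mm wide in y; its top is 40.5 mm high, a grey optics head on it 56 mm.
- reader_stop (a point): Midway between the two end stops (14 mm high), on the worktop in the plane of their faces, at reader x = +64.5 mm.

How it is judged:
By the outcome, as a careful person would: the job done as asked, in the order asked, and still so for the second after the job is handed in, with the robot touching nothing.
It also fails if it takes over 58 s, if anything falls off the work surface, if the arm or the gripper's body presses on something with over 40 N, if the wrist force passes 120 N, or if a joint passes its speed limit or range.

## Working session

There is one attempt and no reset: what is moved stays moved. The work goes in short steps, Python scripts to look and compute and a tool call to move; the robot and the scene stay as the last step left them, time stands still between calls to the robot, and variables do not carry over. Pictures are saved under pics/ and viewed, at most 10 in all, crops included, and the job is handed in when it is done.

Besides the shell and the picture viewer there is one more tool, called after "Emit:" as name(argument=value, ...) on one line, values as JSON. send_rows: Moves the arm, as the interface text tells. Its arguments: {"type":"object","properties":{"targets":{"type":"array"},"squeeze":{"type":"number"}},"required":["targets"]}

```bash
mkdir -p pics; cat > h.py <<'E'
import numpy as np, cv2
from rig import ctrl
def ray(p,uv):
    K=np.array(p["camera_matrix"]);R=np.array(p["R"]);t=np.array(p["t"])
    d=np.linalg.inv(K)@np.array([uv[0],uv[1],1.]);return -R.T@t,R.T@d
def onz(p,uv,z=0):
    c,d=ray(p,uv);return (c+d*(z-c[2])/d[2])[:2]
def proj(p,X):
    q=(np.array(p["R"])@np.atleast_2d(X).T).T+np.array(p["t"]);q=(np.array(p["camera_matrix"])@q.T).T
    return q[:,:2]/q[:,2:]
def save(p,n): cv2.imwrite(f"pics/{n}.png",np.array(p["img"])[:,:,::-1])
E
cat > a.py <<'E'
from h import *
for c in["top","scene"]:
    p=ctrl.capture(c);save(p,c+"0")
    for q in["well_plate","reader","reader_mouth","reader_beam","reader_stop","jar","brass_weight","bench_timer","bottle"]:
        z=18.5 if q=="reader_beam" else 0
        for r in ctrl.landmark_of(q,p)[:2]:
            print(c,q,round(r["score"],2),np.round(r["point"]),np.round(onz(p,r["point"],z),1))
s=ctrl.sense();print(s["eef_pos"],s["ee_rot"],s["time_s"])
E
python3 a.py
```

```text
top well_plate 0.55 [248. 209.] [ 505.9 -113.4]
top reader 0.64 [348. 212.] [ 502.5 -339.8]
top reader 0.61 [378. 217.] [ 492.6 -406.8]
top reader_beam 0.83 [368. 211.] [ 503.7 -379.3]
top reader_stop 0.74 [381. 217.] [ 493.4 -411.9]
top reader_stop 0.56 [365. 213.] [ 501.  -377.6]
top jar 0.62 [194. 132.] [684.5  14. ]
top jar 0.54 [338. 137.] [ 674.9 -315.8]
top brass_weight 0.73 [274. 281.] [ 346.1 -175.6]
top bench_timer 0.58 [364. 295.] [ 319.8 -375.2]
top bench_timer 0.31 [250. 207.] [ 512.1 -118.3]
scene well_plate 0.69 [294. 237.] [ 506.6 -121.1]
scene reader 0.79 [291. 187.] [ 502.  -346.6]
scene reader_mouth 0.47 [289. 184.] [ 505.9 -361.8]
scene reader_beam 0.91 [288. 174.] [ 507.  -388.9]
scene reader_stop 0.29 [290. 188.] [ 503.9 -342.4]
scene jar 0.69 [209. 281.] [685.4  16.5]
scene brass_weight 0.52 [356. 223.] [ 356.6 -166.7]
scene bench_timer 0.87 [353. 180.] [ 324.5 -374.9]
scene bench_timer 0.75 [287. 176.] [ 510.5 -413.4]
scene bottle 0.61 [224. 193.] [ 683.6 -323.6]
[ 119.06766214 -511.33774258  231.31208588] [2.54070976e-05 9.93464417e-01 1.14142241e-01 1.33412628e-05] 1.0
```

```bash
ls
```

```text
a.py
h.py
pics
```

```bash
python3 - <<'E'
import cv2
a=cv2.imread('pics/top0.png')[100:320,160:440]
cv2.imwrite('pics/top0c.png',cv2.resize(a,None,fx=2.7,fy=2.7,interpolation=cv2.INTER_CUBIC))
E
```

```text
(no output)
```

View pics/scene0.png

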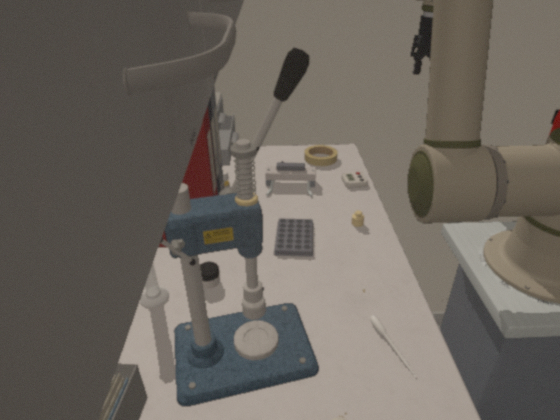

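View pics/top0c.png

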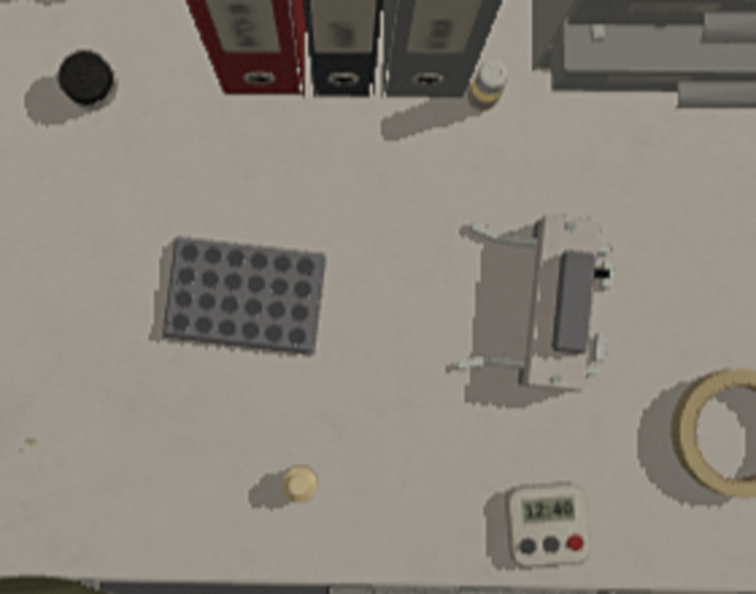

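The scene shows the plate at about (295,237) and the reader beyond it at (290,178). In the top crop the plate corners are (177,237), (326,254), (314,353) and (163,339). The guide tips are at about (465,230) and (452,368), and the beam top corners are at (541,214) and (522,383).

```bash
cat > m.py <<'E'
from h import *
from scipy.optimize import least_squares
def fit(p,X,uv,x0):
    X=np.array(X,float);uv=np.array(uv)
    def W(s):
        c,n=np.cos(s[2]),np.sin(s[2]);return np.c_[s[0]+c*X[:,0]-n*X[:,1],s[1]+n*X[:,0]+c*X[:,1],X[:,2]]
    f=lambda s:(proj(p,W(s))-uv).ravel()
    r=least_squares(f,x0,x_scale=[10,10,.1],loss="soft_l1");return r.x,np.round(f(r.x).reshape(-1,2),1)
E
cat > b.py <<'E'
from m import *
p=ctrl.capture("top");cv=lambda L:np.array(L)/2.7+[160,100]-0.3
pl,e=fit(p,[[-63.9,-42.75,14.4],[63.9,-42.75,14.4],[63.9,42.75,14.4],[-63.9,42.75,14.4]],cv([[163,339],[314,353],[326,254],[177,237]])if 0 else cv([[163,339],[314,353],[326,254],[177,237]])[[3,2,1,0]][[3,2,1,0]],[505,-115,-1.57])
print("plate (y sign maybe)",pl,e.tolist())
# reader: +x toward image right(-y world); reader +y = world +x = image up
rd,e=fit(p,[[7,69,40.5],[7,-69,40.5],[53,-69,40.5],[-45,57,9],[-45,-57,9]],cv([[541,214],[522,383],[583,388],[465,230],[452,368]]),[500,-345,-1.6])
print("reader",rd,e.tolist())
c,s=np.cos(rd[2]),np.sin(rd[2]);Rr=np.array([[c,-s],[s,c]])
print("plate in reader",Rr.T@(pl[:2]-rd[:2]),pl[2]-rd[2])
E
python3 b.py
```

```text
plate (y sign maybe) [ 505.05543082 -120.35321437   -1.66508359] [[-0.5, -0.1], [0.8, 1.0], [0.6, -0.5], [-1.0, -0.3]]
reader [ 503.91884304 -342.5285611    -1.64644943] [[-1.7, -0.3], [0.5, 1.0], [-0.4, 1.1], [0.2, -0.6], [0.9, -0.9]]
plate in reader [-221.62575595  -15.65888968] -0.018634158585192795
```

Emit:
send_rows(targets=[[0, 0.03, -0.03, 0, 0, 0, -0.1], [0, 0.04, -0.03, 0, 0, 0, -0.13], [0, 0.04, -0.03, 0, 0, 0, -0.13], [0, 0.05, -0.02, 0, 0, 0, -0.13], [0, 0.05, -0.02, 0, 0, 0, -0.13], [0, 0.05, -0.01, 0, 0, 0, -0.13], [0, 0.05, 0, 0, 0, 0, -0.13], [0, 0.05, 0, 0, 0, 0, -0.13], [0, 0.05, 0.01, 0, 0, 0, -0.13], [0, 0.04, 0.01, 0, 0, 0, -0.13]])

```text
time_s: 2.3
eef_pos: [367.1, -83.8, 231.5]
ee_rot: [0.0, 0.73, 0.683, 0.0]
force: [-0.4, -0.8, 0.3]
grip_width: 0.496
grip_force: 0.0
```

Emit:
send_rows(targets=[[0, 0, 0, 0.012, 0, 0, 0.16], [0, 0, 0, 0.012, 0, 0, 0.16], [0, 0, 0, 0.012, 0, 0, 0.16], [0, 0, 0, 0.012, 0, 0, 0.16], [0, 0, 0, 0.012, 0, 0, 0.16], [0, 0, 0, 0.012, 0, 0, 0.16], [0, 0, 0, 0.012, 0, 0, 0.16], [0, 0, 0, 0.012, 0, 0, 0.16], [0, 0, 0, 0.012, 0, 0, 0.16], [0, 0, 0, 0.012, 0, 0, 0.16]])

```text
time_s: 3.55
eef_pos: [366.5, -85.5, 111.0]
ee_rot: [0.0, 0.999, -0.053, 0.0]
force: [-0.1, -0.5, -0.1]
grip_width: 0.503
grip_force: 0.0
```

```bash
python3 - <<'E'
from h import *
p=ctrl.capture("wrist");save(p,"w1");s=ctrl.sense();print(s["eef_pos"],s["ee_rot"],s["grip_width"])
E
```

```text
[365.88208832 -85.13061276 109.85689176] [-4.53945160e-04  9.98412327e-01 -5.63197476e-02 -8.40386901e-04] 0.4984062562691723
```

View pics/w1.png

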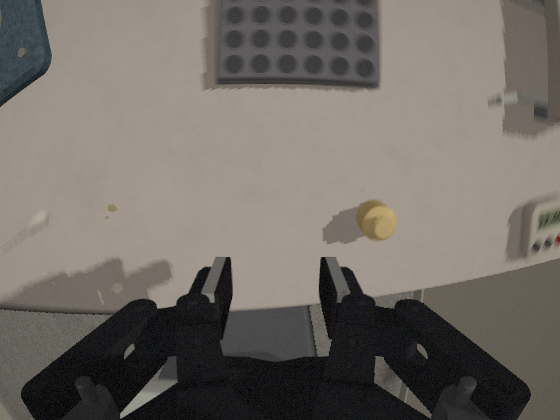

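The fingers are at (215,280) and (345,280) and the weight at (377,218). The plate's near edge runs from (218,82) to (379,86), parallel to the finger line. I'll push the plate sideways first, to line it up with the reader axis.

Emit:
send_rows(targets=[[0, 0.025, 0, 0, 0, 0, -0.014], [0, 0.025, 0.007, 0, 0, 0, 0], [0, 0.0225, 0.015, 0, 0, 0, 0], [0, 0, 0, 0.02, 0, 0, 0], [0, 0, 0, 0.03, 0, 0, 0], [0, 0, 0, 0.025, 0, 0, 0], [0, 0, 0, 0.015, 0, 0, 0], [0, 0, 0, 0.01, 0, 0, 0], [0, 0, 0, 0.004, 0, 0, 0], [0, 0, 0, 0, 0, 0, 0]])

```text
time_s: 4.85
eef_pos: [436.9, -114.1, 7.5]
ee_rot: [0.0, 0.999, -0.043, 0.0]
force: [-0.0, 0.8, -0.4]
grip_width: 0.497
grip_force: 0.0
```

```bash
python3 - <<'E'
from h import *
p=ctrl.capture("scene");s=ctrl.sense();print(s["eef_pos"],s["ee_rot"],s["force"])
p=ctrl.capture("top");a=np.array(p["img"])[100:320,160:440,::-1];cv2.imwrite('pics/top1.png',cv2.resize(a,None,fx=2.7,fy=2.7,interpolation=cv2.INTER_CUBIC))
E
```

```text
[ 436.97027309 -114.11633613    7.68576332] [ 1.35778041e-04  9.99058577e-01 -4.33804191e-02  2.83422949e-04] [-0.29851321  0.18646678  1.19609507]
```

View pics/top1.png

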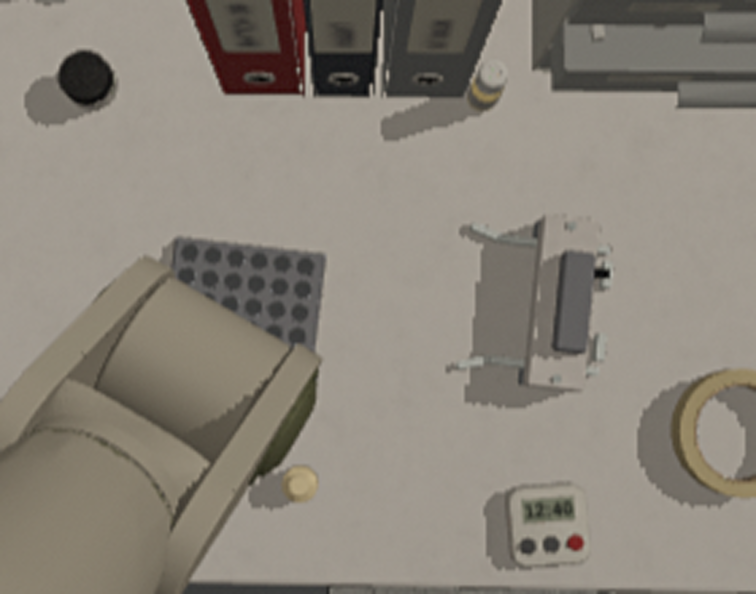

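Emit:
send_rows(targets=[[0, 0, 0, 0.005, 0, 0, 0], [0, 0.005, 0, 0, 0, 0, 0], [0, 0.004, 0, 0, 0, 0, 0], [0, 0.003, 0, 0, 0, 0, 0], [0, 0.003, 0, 0, 0, 0, 0], [0, 0.003, 0, 0, 0, 0, 0], [0, 0.003, 0, 0, 0, 0, 0], [0, 0.003, 0, 0, 0, 0, 0], [0, 0.003, 0, 0, 0, 0, 0], [0, 0.002, 0, 0, 0, 0, 0]])

```text
time_s: 6.2
eef_pos: [465.8, -116.6, 2.2]
ee_rot: [-0.0, 0.999, -0.044, -0.0]
force: [-0.7, 0.2, 1.4]
grip_width: 0.499
grip_force: 0.6
```

```bash
python3 - <<'E'
from h import *
p=ctrl.capture("wrist");save(p,"w2");s=ctrl.sense();print(s["eef_pos"],s["ee_rot"],s["force"])
E
```

```text
[ 465.96800409 -116.59641885    2.30320644] [ 4.14227939e-05  9.99050258e-01 -4.35725325e-02  1.19724764e-04] [-0.30595585 -0.64094073  0.23774718]
```

View pics/w2.png

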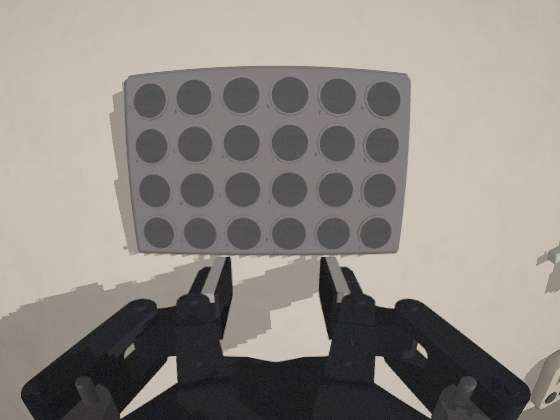

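The plate lies just ahead of the fingertips. Its corners are at about (126,78), (410,76), (398,253) and (138,252).

```bash
cat > c.py <<'E'
from h import *
from scipy.optimize import least_squares
def wz(p,uv,z):
    K=np.array(p["camera_matrix"]);R=np.array(p["R"]);t=np.array(p["t"])
    v=np.array([(uv[0]-K[0,2]),(uv[1]-K[1,2])]);r=np.hypot(*v);th=r/K[0,0]
    d=R.T@np.r_[np.sin(th)*v/r,np.cos(th)];c=-R.T@t;return (c+d*(z-c[2])/d[2])[:2]
def rep(Q):
    Q=np.array(Q);fx=(Q[1]+Q[2]-Q[0]-Q[3])/2;a=np.arctan2(fx[1],fx[0])
    print(np.round(Q,1).tolist(),"c",Q.mean(0).round(1),"yaw",a.round(4),"L,W",np.hypot(*fx).round(1),np.hypot(*((Q[2]+Q[3]-Q[0]-Q[1])/2)).round(1))
    rd=[503.9,-342.5,-1.646];c,s=np.cos(rd[2]),np.sin(rd[2]);d=Q.mean(0)-rd[:2]
    print("in reader",c*d[0]+s*d[1],-s*d[0]+c*d[1],a-rd[2])
E
python3 - <<'E'
from c import *
p=ctrl.capture("wrist")
rep([wz(p,u,14.4) for u in [(138,252),(398,253),(410,76),(126,78)]])
E
```

```text
[[486.3, -52.3], [475.8, -172.4], [554.2, -178.7], [564.4, -60.1]] c [ 520.2 -115.9] yaw -1.6574 L,W 119.8 78.6
in reader -227.21517261800219 -0.8022836409556042 -0.011425312862896053
```

Emit:
send_rows(targets=[[0, -0.015, 0, 0, 0, 0, 0], [0, 0, 0, -0.03, 0, 0, 0], [0, 0, 0, -0.03, 0, 0, -0.158], [0, 0, 0, -0.03, 0, 0, -0.158], [0, 0, 0, 0, 0, 0, -0.158], [0, 0, 0, 0, 0, 0, -0.158], [0, 0, 0, 0, 0, 0, -0.158], [0, 0, 0, 0, 0, 0, -0.158], [0, 0, 0, 0, 0, 0, -0.158], [0, 0, 0, 0, 0, 0, -0.158]])

```text
time_s: 7.55
eef_pos: [450.7, -115.3, 92.3]
ee_rot: [0.0, 0.83, 0.557, 0.0]
force: [-0.6, 0.0, 0.7]
grip_width: 0.504
grip_force: 0.0
```

Emit:
send_rows(targets=[[0, 0, 0, 0, 0, 0, -0.158], [0, 0, 0, 0, 0, 0, -0.158], [0, 0.03, 0, 0, 0, 0, 0], [0, 0.03, 0.02, 0, 0, 0, 0], [0, 0.0345, 0.02, 0, 0, 0, 0], [0, 0, 0.029, 0, 0, 0, 0], [0, 0, 0, 0.02, 0, 0, 0], [0, 0, 0, 0.02, 0, 0, 0], [0, 0, 0, 0, 0, 0, 0], [0, 0, 0, 0, 0, 0, 0]])

```text
time_s: 8.8
eef_pos: [527.3, -26.5, 53.1]
ee_rot: [0.001, 0.734, 0.679, 0.0]
force: [0.5, 0.9, -0.8]
grip_width: 0.498
grip_force: 0.0
```

```bash
python3 - <<'E'
from h import *
p=ctrl.capture("wrist");save(p,"w3");s=ctrl.sense();print(s["eef_pos"],s["ee_rot"],s["force"],s["time_s"])
p=ctrl.capture("top");a=np.array(p["img"])[100:320,160:440,::-1];cv2.imwrite('pics/top2.png',cv2.resize(a,None,fx=2.7,fy=2.7,interpolation=cv2.INTER_CUBIC))
E
```

```text
[527.32652859 -26.56067731  53.22615206] [6.73931788e-04 7.34172329e-01 6.78962700e-01 4.35721279e-04] [ 1.29182955 -0.84882776 -0.88267273] 8.85
```

View pics/w3.png

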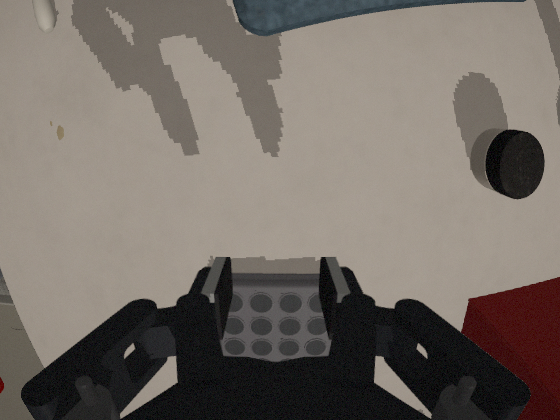

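The camera sits on the far side. The plate's trailing edge is between the fingers at about row 273, and the jar is clear at (515,163).

```bash
python3 - <<'E'
from c import *
p=ctrl.capture("wrist")
for u in [(235,273),(320,273),(235,288),(320,288)]: print(u,wz(p,u,14.4),wz(p,u,0))
E
```

```text
(235, 273) [500.68479549 -43.21356506] [498.13307863 -50.45735919]
(320, 273) [553.8625404  -47.38523162] [555.53225067 -54.96018659]
(235, 288) [499.28798063 -54.04623801] [496.62537993 -62.14996593]
(320, 288) [553.64893458 -58.32898488] [555.30168811 -66.77269155]
```

View pics/top2.png

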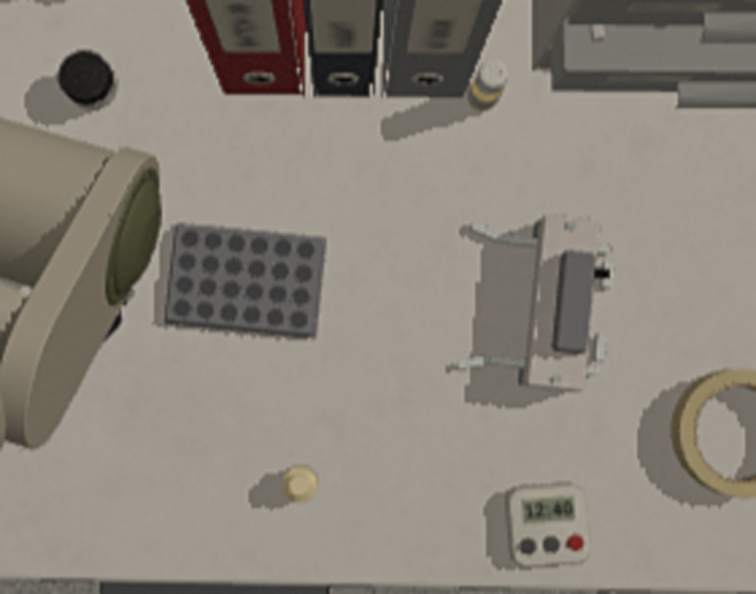

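The plate corners in the crop are now (176,223), (326,238), (316,338) and (166,322). The hand is clear behind the plate.

```bash
sed -i 's/^pl,e=.*/pl,e=fit(p,[[-63.9,-42.75,14.4],[63.9,-42.75,14.4],[63.9,42.75,14.4],[-63.9,42.75,14.4]],cv([[166,322],[316,338],[326,238],[176,223]]),[505,-115,-1.57])/' b.py; python3 b.py
```

```text
plate (y sign maybe) [ 518.05458335 -120.85516515   -1.65828754] [[-1.1, 0.6], [0.6, 0.5], [0.8, -0.5], [-0.4, -0.7]]
reader [ 503.91884304 -342.5285611    -1.64644943] [[-1.7, -0.3], [0.5, 1.0], [-0.4, 1.1], [0.2, -0.6], [0.9, -0.9]]
plate in reader [-222.10772937   -2.65898112] -0.011838102169158482
```

Emit:
send_rows(targets=[[0, 0, 0, 0.025, 0, 0, 0], [0, 0, 0, 0.015, 0, 0, 0], [0, 0, 0, 0.01, 0, 0, 0], [0, 0, 0, 0.001, 0, 0, 0], [0, -0.006, 0, 0, 0, 0, 0], [0, -0.006, 0, 0, 0, 0, 0], [0, -0.004, 0, 0, 0, 0, 0], [0, -0.004, 0, 0, 0, 0, 0], [0, -0.004, 0, 0, 0, 0, 0], [0, -0.004, 0, 0, 0, 0, 0]])

```text
time_s: 10.25
eef_pos: [524.7, -54.5, 1.3]
ee_rot: [0.0, 0.734, 0.679, 0.0]
force: [0.4, 1.8, 1.8]
grip_width: 0.503
grip_force: 0.6
```

Emit:
send_rows(targets=[[0, -0.006, 0.0002, 0, 0, 0, 0], [0, -0.006, 0.0002, 0, 0, 0, 0], [0, -0.006, 0.0002, 0, 0, 0, 0], [0, -0.006, 0.0002, 0, 0, 0, 0], [0, -0.006, 0.0002, 0, 0, 0, 0], [0, -0.006, 0.0002, 0, 0, 0, 0], [0, -0.006, 0.0002, 0, 0, 0, 0], [0, -0.006, 0.0002, 0, 0, 0, 0], [0, -0.006, 0.0002, 0, 0, 0, 0], [0, -0.006, 0.0002, 0, 0, 0, 0]])

```text
time_s: 11.5
eef_pos: [521.9, -114.7, 1.3]
ee_rot: [-0.0, 0.734, 0.679, -0.0]
force: [0.3, 1.1, 1.7]
grip_width: 0.5
grip_force: 0.7
```

Emit:
send_rows(targets=[[0, -0.006, 0.0002, 0, 0, 0, 0], [0, -0.006, 0.0002, 0, 0, 0, 0], [0, -0.006, 0.0002, 0, 0, 0, 0], [0, -0.006, 0.0002, 0, 0, 0, 0], [0, -0.005, 0.0002, 0, 0, 0, 0], [0, -0.004, 0, 0, 0, 0, 0], [0, -0.002, 0, 0, 0, 0, 0], [0, 0, 0, 0, 0, 0, 0], [0, 0, 0, 0, 0, 0, 0], [0, 0, 0, 0, 0, 0, 0]])

```text
time_s: 12.75
eef_pos: [520.2, -149.2, 1.3]
ee_rot: [0.0, 0.734, 0.679, -0.0]
force: [0.4, 0.5, 0.6]
grip_width: 0.496
grip_force: 0.0
```

```bash
python3 - <<'E'
from h import *
s=ctrl.sense();print(s["eef_pos"],s["ee_rot"],s["force"],s["time_s"])
p=ctrl.capture("top");a=np.array(p["img"])[100:320,160:440,::-1];cv2.imwrite('pics/top3.png',cv2.resize(a,None,fx=2.7,fy=2.7,interpolation=cv2.INTER_CUBIC))
E
```

```text
[ 520.23976831 -149.21796676    1.28208579] [ 2.10104451e-05  7.34098580e-01  6.79042910e-01 -3.30815996e-05] [0.40365335 0.54901794 0.58998916] 12.75
```

View pics/top3.png

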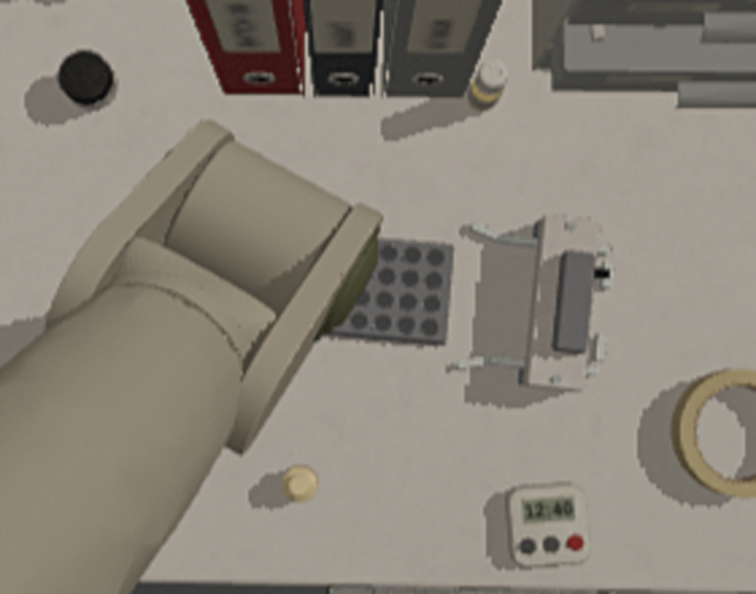

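The plate's leading corners are at (453,243) and (444,343), heading centrally between the guides. Their tips are at (465,230) and (452,368). I'll go on straight.

Emit:
send_rows(targets=[[0, -0.003, 0, 0, 0, 0, 0], [0, -0.005, 0, 0, 0, 0, 0], [0, -0.005, 0, 0, 0, 0, 0], [0, -0.005, 0, 0, 0, 0, 0], [0, -0.005, 0, 0, 0, 0, 0], [0, -0.005, 0, 0, 0, 0, 0], [0, -0.005, 0, 0, 0, 0, 0], [0, -0.005, 0, 0, 0, 0, 0], [0, -0.005, 0, 0, 0, 0, 0], [0, -0.005, 0, 0, 0, 0, 0]])

```text
time_s: 14.05
eef_pos: [516.5, -197.5, 1.3]
ee_rot: [-0.0, 0.734, 0.679, -0.0]
force: [-0.5, -0.1, -0.5]
grip_width: 0.501
grip_force: 0.3
```

Emit:
send_rows(targets=[[0, -0.005, 0, 0, 0, 0, 0], [0, -0.005, 0, 0, 0, 0, 0], [0, -0.005, 0, 0, 0, 0, 0], [0, -0.005, 0, 0, 0, 0, 0], [0, -0.005, 0, 0, 0, 0, 0], [0, -0.004, 0, 0, 0, 0, 0], [0, -0.004, 0, 0, 0, 0, 0], [0, -0.003, 0, 0, 0, 0, 0], [0, -0.003, 0, 0, 0, 0, 0], [0, -0.002, 0, 0, 0, 0, 0]])

```text
time_s: 15.3
eef_pos: [513.3, -238.1, 1.3]
ee_rot: [-0.0, 0.734, 0.679, 0.0]
force: [-0.6, 1.2, -0.1]
grip_width: 0.503
grip_force: 0.4
```

```bash
python3 - <<'E'
from h import *
s=ctrl.sense();print(s["eef_pos"],s["ee_rot"],s["force"],s["wrist_torque"],s["time_s"])
E
```

```text
[ 513.30470101 -238.11281764    1.3027433 ] [-1.33983672e-05  7.34141847e-01  6.78996132e-01  1.48059839e-05] [-0.60877427  1.21353439 -0.11933168] [ 0.17401005 -0.01464532 -0.01255315] 15.3
```

Emit:
send_rows(targets=[[0, -0.003, 0, 0, 0, 0, 0], [0, -0.003, 0, 0, 0, 0, 0], [0, -0.003, 0, 0, 0, 0, 0], [0, -0.002, 0, 0, 0, 0, 0], [0, -0.002, 0, 0, 0, 0, 0], [0, -0.002, 0, 0, 0, 0, 0], [0, -0.002, 0, 0, 0, 0, 0], [0, -0.002, 0, 0, 0, 0, 0], [0, -0.002, 0, 0, 0, 0, 0], [0, -0.001, 0, 0, 0, 0, 0]])

```text
time_s: 16.55
eef_pos: [511.6, -260.0, 1.3]
ee_rot: [0.0, 0.734, 0.679, 0.0]
force: [-0.9, 1.6, 1.0]
grip_width: 0.499
grip_force: 0.5
```

Emit:
send_rows(targets=[[0, -0.001, 0, 0, 0, 0, 0], [0, -0.001, 0, 0, 0, 0, 0], [0, -0.001, 0, 0, 0, 0, 0], [0, -0.0005, 0, 0, 0, 0, 0], [0, -0.0005, 0, 0, 0, 0, 0], [0, -0.0005, 0, 0, 0, 0, 0], [0, -0.0005, 0, 0, 0, 0, 0], [0, -0.0005, 0, 0, 0, 0, 0], [0, -0.0005, 0, 0, 0, 0, 0], [0, 0, 0, 0, 0, 0, 0]])

```text
time_s: 17.8
eef_pos: [511.1, -266.0, 1.3]
ee_rot: [0.0, 0.734, 0.679, -0.0]
force: [-0.2, -0.3, -0.7]
grip_width: 0.501
grip_force: 0.3
```

Emit:
send_rows(targets=[[0, -0.0005, 0, 0, 0, 0, 0], [0, -0.0005, 0, 0, 0, 0, 0], [0, -0.0005, 0, 0, 0, 0, 0], [0, -0.0005, 0, 0, 0, 0, 0], [0, -0.0005, 0, 0, 0, 0, 0], [0, -0.0005, 0, 0, 0, 0, 0], [0, -0.0005, 0, 0, 0, 0, 0], [0, -0.0005, 0, 0, 0, 0, 0], [0, 0, 0, 0, 0, 0, 0], [0, 0, 0, 0, 0, 0, 0]])

```text
time_s: 19.05
eef_pos: [510.8, -269.6, 1.3]
ee_rot: [-0.0, 0.734, 0.679, 0.0]
force: [0.3, 4.2, 1.4]
grip_width: 0.501
grip_force: 2.1
```

Emit:
send_rows(targets=[[0, -0.0004, 0, 0, 0, 0, 0], [0, -0.0004, 0, 0, 0, 0, 0], [0, -0.0004, 0, 0, 0, 0, 0], [0, -0.0004, 0, 0, 0, 0, 0], [0, 0, 0, 0, 0, 0, 0], [0, 0, 0, 0, 0, 0, 0], [0, 0, 0, 0, 0, 0, 0], [0, 0, 0, 0, 0, 0, 0], [0, 0, 0, 0, 0, 0, 0], [0, 0, 0, 0, 0, 0, 0]])

```text
time_s: 20.3
eef_pos: [510.8, -269.8, 1.3]
ee_rot: [-0.001, 0.734, 0.679, 0.001]
force: [2.8, 11.8, 5.5]
grip_width: 0.499
grip_force: 6.0
```

```bash
python3 - <<'E'
from h import *
for i in range(3):
    ctrl.capture("top");s=ctrl.sense();print(s["eef_pos"].round(2) if hasattr(s["eef_pos"],'round') else s["eef_pos"],s["force"],s["wrist_torque"])
E
```

```text
[ 510.85 -269.8     1.28] [ 2.60646827 11.57011678  4.83959644] [ 1.88861687 -0.36068336 -0.01518094]
[ 510.84 -269.79    1.28] [ 1.8048723  11.92119305  4.12315274] [ 1.87602722 -0.41022803 -0.03190328]
[ 510.85 -269.79    1.28] [ 2.2632238  12.01710472  4.12749001] [ 1.84490223 -0.37739226 -0.06156327]
```

Emit:
send_rows(targets=[[0, -0.0005, 0, 0, 0, 0, 0], [0, -0.0005, 0, 0, 0, 0, 0], [0, 0, 0, 0, 0, 0, 0], [0, 0, 0, 0, 0, 0, 0], [0, 0, 0, 0, 0, 0, 0], [0, 0, 0, 0, 0, 0, 0], [0, 0, 0, 0, 0, 0, 0], [0, 0, 0, 0, 0, 0, 0], [0, 0, 0, 0, 0, 0, 0], [0, 0, 0, 0, 0, 0, 0]])

```text
time_s: 21.7
eef_pos: [510.8, -269.9, 1.3]
ee_rot: [-0.002, 0.734, 0.679, 0.001]
force: [3.2, 16.8, 6.8]
grip_width: 0.501
grip_force: 8.4
```

Emit:
send_rows(targets=[[0, 0.0005, 0, 0, 0, 0, 0], [0, 0.0005, 0, 0, 0, 0, 0], [0, 0.0005, 0, 0, 0, 0, 0], [0, 0.0005, 0, 0, 0, 0, 0], [0, 0.001, 0, 0, 0, 0, 0], [0, 0.002, 0, 0, 0, 0, 0], [0, 0.005, 0, 0, 0, 0, 0], [0, 0.01, 0, 0, 0, 0, 0], [0, 0.02, 0, 0, 0, 0, 0], [0, 0.03, 0, 0, 0, 0, 0]])

```text
time_s: 22.95
eef_pos: [516.0, -201.3, 1.3]
ee_rot: [0.0, 0.734, 0.679, 0.0]
force: [-0.0, -0.0, 0.1]
grip_width: 0.5
grip_force: 0.0
```

Emit:
send_rows(targets=[[0, 0.03, 0, 0, 0, 0, 0], [0, 0.03, 0, -0.02, 0, 0, 0], [0, 0.03, 0, -0.03, 0, 0, 0], [0, 0.03, -0.01, -0.03, 0, 0, 0], [0, 0.03, -0.02, -0.03, 0, 0, 0], [0, 0.03, -0.02, -0.03, 0, 0, 0], [0, 0, -0.02, -0.02, 0, 0, 0], [0, 0, 0, 0, 0, 0, 0], [0, 0, 0, 0, 0, 0, 0], [0, 0, 0, 0, 0, 0, 0]])

```text
time_s: 24.2
eef_pos: [460.4, -17.8, 160.3]
ee_rot: [-0.001, 0.734, 0.679, -0.0]
force: [0.4, 0.2, 0.3]
grip_width: 0.502
grip_force: 0.0
```

```bash
python3 - <<'E'
from h import *
s=ctrl.sense();print(s["eef_pos"],s["force"],s["time_s"])
p=ctrl.capture("top");a=np.array(p["img"])[160:260,290:410,::-1];cv2.imwrite('pics/top4.png',cv2.resize(a,None,fx=6,fy=6,interpolation=cv2.INTER_CUBIC))
E
```

```text
[460.36882746 -17.82268718 160.33879364] [0.41978635 0.18611723 0.34823959] 24.2
```

View pics/top4.png

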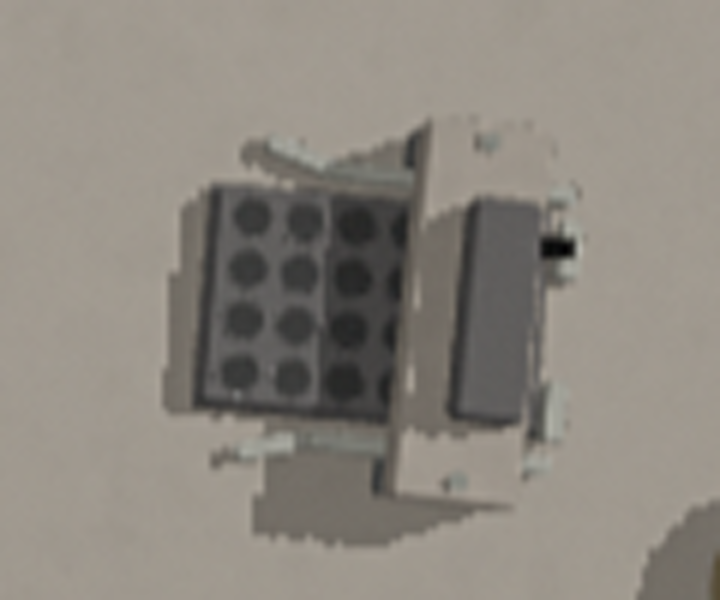

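The plate sits in the guides under the beam. Its trailing edge runs from (213,185) to (197,408), and the guide tips are at (245,155) and (213,460). I'll check the pose against a model overlay.

```bash
cat > d.py <<'E'
from m import *
p=ctrl.capture("top");cv=lambda L:(np.array(L)+.5)/6+[290,160]-.5
rd,e=fit(p,[[7,69,40.5],[7,-69,40.5],[53,-69,40.5],[-47,57,9],[-47,-57,9]],cv([[429,122],[396,492],[512,508],[248,152],[214,460]]),[500,-345,-1.6])
print("reader",rd,e.tolist())
def W(s,X):
    X=np.array(X,float);c,n=np.cos(s[2]),np.sin(s[2]);return np.c_[s[0]+c*X[:,0]-n*X[:,1],s[1]+n*X[:,0]+c*X[:,1],X[:,2]]
a=cv2.resize(np.array(p["img"])[160:260,290:410,::-1],None,fx=6,fy=6,interpolation=cv2.INTER_CUBIC)
def dr(X,col,cl=True): cv2.polylines(a,[np.int32((proj(p,W(rd,X))+.5-[290,160])*6)],cl,col,1)
for z,c in((14.4,(0,0,255)),(0,(0,255,255))): dr([[-63.9,-42.75,z],[63.9,-42.75,z],[63.9,42.75,z],[-63.9,42.75,z]],c)
dr([[7,69,40.5],[7,-69,40.5],[53,-69,40.5],[53,69,40.5]],(0,255,0))
for s in(1,-1): dr([[-45,55*s,9],[-20,47*s,9],[70,47*s,9]],(255,0,0),False)
cv2.imwrite("pics/ov.png",a)
s=ctrl.capture("scene");save(s,"s9")
for q in["jar","brass_weight","bench_timer","bottle","well_plate","reader_stop"]:
    for pp in(p,s):
        for r in ctrl.landmark_of(q,pp)[:1]: print(q,round(r["score"],2),np.round(r["point"]),np.round(onz(pp,r["point"]),1))
E
python3 d.py
```

```text
reader [ 502.88013893 -343.05533778   -1.64507582] [[-2.6, -0.8], [-1.8, 1.4], [0.6, 0.7], [0.5, -0.2], [2.1, -0.8]]
jar 0.82 [194. 132.] [684.2  15.4]
jar 0.6 [205. 280.] [693.   12.9]
brass_weight 0.68 [271. 281.] [ 346.7 -168.7]
brass_weight 0.68 [356. 222.] [ 354.8 -172.1]
bench_timer 0.66 [364. 292.] [ 327.2 -373.9]
bench_timer 0.67 [352. 182.] [ 330.6 -366.6]
bottle 0.49 [338. 137.] [ 675.1 -316.5]
bottle 0.63 [221. 194.] [ 691.2 -319.3]
well_plate 0.65 [353. 211.] [ 504.9 -349.4]
well_plate 0.57 [288. 187.] [ 509.  -345.9]
reader_stop 0.84 [380. 217.] [ 492.9 -410.1]
reader_stop 0.73 [355. 222.] [ 358.4 -169.7]
```

View pics/ov.png

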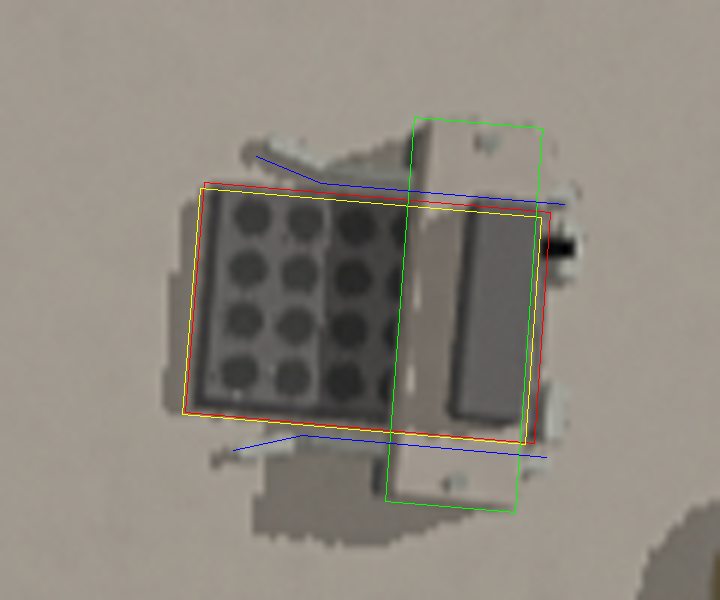

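The overlay fits to within about 3 mm, and the bystanders haven't moved. A gentle centred push with the fingers shut will confirm that the plate sits square on both stops.

Emit:
send_rows(targets=[[1, -0.03, 0.02, 0, 0, 0, 0], [1, -0.03, 0.02, 0, 0, 0, 0], [1, -0.03, 0.0275, 0, 0, 0, 0], [1, -0.037, 0, 0.02, 0, 0, 0], [1, -0.04, 0, 0.03, 0, 0, 0], [1, -0.03, 0, 0.03, 0, 0, 0], [1, 0, 0, 0.03, 0, 0, 0], [1, 0, 0, 0.03, 0, 0, 0], [1, 0, 0, 0.015, 0, 0, 0], [1, 0, 0, 0, 0, 0, 0]])

```text
time_s: 26.2
eef_pos: [512.1, -219.2, 5.9]
ee_rot: [-0.001, 0.734, 0.679, -0.0]
force: [0.1, -0.1, 0.3]
grip_width: -0.004
grip_force: 0.0
```

Emit:
send_rows(targets=[[1, -0.01, 0, 0, 0, 0, 0], [1, -0.01, 0, 0, 0, 0, 0], [1, -0.01, 0, 0, 0, 0, 0], [1, -0.006, 0, 0, 0, 0, 0], [1, -0.004, 0, 0, 0, 0, 0], [1, -0.003, 0, 0, 0, 0, 0], [1, -0.002, 0, 0, 0, 0, 0], [1, -0.001, 0, 0, 0, 0, 0], [1, -0.001, 0, 0, 0, 0, 0], [1, 0, 0, 0, 0, 0, 0]])

```text
time_s: 27.45
eef_pos: [508.6, -266.3, 6.3]
ee_rot: [0.0, 0.734, 0.679, 0.0]
force: [0.2, 0.5, -0.1]
grip_width: 0.002
grip_force: 0.0
```

Emit:
send_rows(targets=[[1, -0.0005, 0, 0, 0, 0, 0], [1, -0.0005, 0, 0, 0, 0, 0], [1, -0.0005, 0, 0, 0, 0, 0], [1, -0.0005, 0, 0, 0, 0, 0], [1, -0.0005, 0, 0, 0, 0, 0], [1, -0.0005, 0, 0, 0, 0, 0], [1, -0.0005, 0, 0, 0, 0, 0], [1, -0.0005, 0, 0, 0, 0, 0], [1, -0.0005, 0, 0, 0, 0, 0], [1, 0, 0, 0, 0, 0, 0]])

```text
time_s: 28.7
eef_pos: [508.3, -269.6, 6.3]
ee_rot: [-0.001, 0.734, 0.679, 0.001]
force: [1.9, 7.6, 3.2]
grip_width: -0.001
grip_force: 3.8
```

Emit:
send_rows(targets=[[1, -0.0005, 0, 0, 0, 0, 0], [1, -0.0005, 0, 0, 0, 0, 0], [1, 0, 0, 0, 0, 0, 0], [1, 0, 0, 0, 0, 0, 0], [1, 0.0005, 0, 0, 0, 0, 0], [1, 0.0005, 0, 0, 0, 0, 0], [1, 0.001, 0, 0, 0, 0, 0], [1, 0.001, 0, 0, 0, 0, 0], [1, 0.002, 0, 0, 0, 0, 0], [1, 0.01, 0, 0, 0, 0, 0]])

```text
time_s: 29.95
eef_pos: [509.3, -256.9, 6.3]
ee_rot: [0.0, 0.734, 0.679, -0.0]
force: [-0.2, -0.1, 0.3]
grip_width: -0.001
grip_force: 0.0
```

Emit:
send_rows(targets=[[1, 0.02, 0, 0, 0, 0, 0], [1, 0.03, 0, 0, 0, 0, 0], [1, 0.03, 0, -0.02, 0, 0, 0], [1, 0.03, 0, -0.03, 0, 0, 0], [1, 0.03, 0, -0.03, 0, 0, 0], [1, 0.03, 0, -0.03, 0, 0, 0], [1, 0, 0, -0.03, 0, 0, 0], [1, 0, 0, 0, 0, 0, 0], [1, 0, 0, 0, 0, 0, 0], [1, 0, 0, 0, 0, 0, 0]])

```text
time_s: 31.2
eef_pos: [522.1, -87.1, 145.3]
ee_rot: [-0.001, 0.734, 0.679, -0.0]
force: [-0.0, -0.6, -1.0]
grip_width: -0.001
grip_force: 0.0
```

```bash
python3 - <<'E'
from h import *
s=ctrl.sense();print(s["eef_pos"],s["force"],s["time_s"])
p=ctrl.capture("top");
for r in ctrl.landmark_of("well_plate",p)[:1]:print(r,onz(p,r["point"]))
print(ctrl.finish_job())
E
```

```text
[522.06419282 -87.06694205 145.27364289] [-0.00557748 -0.58605085 -0.97847704] 31.2
{'point': [348.4, 210.3], 'score': 0.58} [ 506.991368  -339.7516552]
the job is handed in; nothing more can be done
None
```

I pushed the plate through the mouth and under the beam until it stopped firmly, and handed the job in at about 31 s with the hand clear and the bystanders where they were. The end stops are hidden from the cameras, so "fully home" rests on two separate pushes stopping at the same place and the contact force being centred.

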